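# Lay the cigar mould down against the bench stop

### The arm

A 6-joint arm with a two-finger parallel gripper is mounted at the origin on a cart in front of the work surface, level with it; the furniture and walls round the work are solid. World frame = base frame: x ahead of the robot, y to its left, z up, the work surface at z = 0. Lengths are in m, angles in rad, forces in N, time in s.
With the tool pointing down it reaches from about 0.375 to 0.9 m from the base axis. Payload 3.1 kg.
Tool frame: the origin (TCP) lies between the finger pads; the fingertips stand manip.finger_overhang ahead of it and the grasp point (between the pads) lies 5 mm behind it (manip.finger_overhang is the distance from the TCP to the fingertips, in m); z points along the fingers, y is the line along which they close (so a half turn about z gives the same grasp; the last joint's range is limited). The gripper opens to 85 mm and grips with 20 to 120 N. Pads are 22 mm wide; open, the fingers measure 114 mm over their backs; the gripper's body (76 mm by 85 mm) begins 54 mm behind the grasp point. The pads swing forward as they close: fully open they stand 13 mm farther back than shut.
Start: joints at [0.987, 0.527, 1.433, -0, 1.181, -0.178], TCP at [0.247, 0.574, 0.245] pointing down, gripper open.
Joint ranges: [-3.08, 3.08], [-0.75, 2.2], [0.22, 2.44], [-1.43, 4.57], [0, 2.65], [-2.85, 2.85]. Speed limits (rad/s): [2.79, 2.79, 3.14, 3.14, 3.14, 3.14].

### API

Orientations are given as a unit quaternion [x, y, z, w].
In Python, from station import manip gives the robot as it stands.
- The arm moves only by the tool drive_tool, never from a script. Its argument "plan" is a list of rows, each a list of 7 numbers: the shift along the tool's x, y, z in m, then the turn, a rotation vector about the tool's x, y, z in degrees, then the opening, from -1 (shut) to 1 (fully open). In form: [[x, y, z, wx, wy, wz, gripper], ...]. A call has 1 to 10 rows; each row shifts and turns the commanded pose from where the row before left it, along the tool's axes as they then stand; what a row does not reach is not made up. A row lasts 1/10 s, in which the tool goes at most 50 mm and 8.59 degrees, less where a joint would pass 70% of its speed; a pose out of reach is approached as far as the arm can. A call is refused whole if a number of a shift passes 0.05 or a number of a turn 8.59, either way. A call with a gripper value outside its range is refused whole. The fingers move at their own pace and stop on an object; "newtons" is the grip in N (left out, the last holds). Time passes only in rows, so rows that do not move let the fingers close. It gives the time, the measured TCP pose, the force, the opening and the grip force at its end, in the units of the state.
- manip.sense(): the state, without advancing time (a new reading comes with each control period).
- manip.snapshot(name): name is "side" or "top"; returns a dict with "image" (400x640x3 uint8, red, green, blue), "z_map" (400x640 float32, m along the optical axis (not along the pixel's ray), 0 where there is no reading), "fov_y" (degrees; the focal length in pixels is half the picture's height over the tangent of half this angle, whatever the lens; pixels are square), "cx", "cy" (the principal point, pixels), "k1" (the pictures are not rectified: a ray, as slopes to the right and down, at radius r is drawn at 1 + k1 r^2 times it, then the intrinsics apply), "extrinsics" (4x4, takes a point from camera to world coordinates). Camera axes: x right, y up, looking along -z (the intrinsics and any distortion apply to the point x, -y, -z); pixel columns grow to the right and rows downward; lengths in m; the calibration is good to about 2 mm. A picture is of the moment at which its call begins.
- manip.sign_off(): hands the job in; it is judged then, once.
The state is a dict: "t": time; "q": joint angles; "qd": joint speeds; "tau": joint torques, N m; "tcp_pos": TCP position; "tool_rot": TCP orientation; "force": force on the tool from outside, world axes, zero at the start; "ft_torque": the same for the moment, N m; "finger_gap": opening from 0.0 (shut) to 1.0 (fully open); "gripper_force": force on a finger pad.
Only numpy, scipy, OpenCV 4.12 (cv2) and the standard library are available. Lean on these libraries where they do the work, as an engineer would, in place of code of your own. Each camera call takes 0.05 s, during which the arm holds its last target. There are 200 camera calls.

### The job

The wooden cigar mould stands on end close to the low bench stop. With the fingers only, without gripping or lifting it, tip it over away from the stop and let its upper end down gently, the fingers supporting it all the way so that it never falls, until it lies flat on its plain back with the grooves up; then push it along until its foot end is square and flush against the middle of the rubber face of the stop. Leave it there, and leave the other things on the table alone.

Things in the scene. Friction and masses are not known exactly. Their poses are not given: they have to be found in the camera images.
- mould: wooden cigar-mould half, a loose block standing on end: 30 mm thick (own x), 110 wide (own y), 190 tall (own z); 0.27 to 0.45 kg, friction about 0.6. Origin: middle of its foot. Its grooved +x face looks to the stop, its plain back (-x face) away from it. It falls by itself once leaning over about 9 degrees. Tipped away from the stop it lies on its back, own x up, own z away from the stop.
- mould_heel (a point): middle of the bottom edge of the mould's back, the edge it is tipped over: 15 mm toward the mould's own -x from its origin
- mould_top (a point): middle of the mould's upper end face, 190 mm along its own z from its origin. On the grooved face a flat bar 18 mm high runs across each end of the mould, level with the ribs between the four grooves; two brass pins stand 5 mm out of each bar, 45 mm either side of the middle.
- bench_stop: low hardwood fence fixed to the table beside the standing mould: 160 mm long (own y), 40 high. Origin on the table under its middle; its black rubber face looks along its own -x, to the mould, and lies 18 mm that way from the origin. A thin ledge with two brass screws is behind. The mould starts 4 to 15 mm off the rubber, within 15 mm of the middle and 5 degrees.
- cap_punch: bystander: brass-coloured cap punch, 21 mm round, 49 mm tall, standing upright; origin at the middle of its underside
- gum_jar: bystander: small clear glass jar half full of white gum, 51 mm round, 65 mm tall, standing; origin at the middle of its underside
- pencil: bystander: green pencil lying flat, 7 mm thick, 112 mm long along its own y; origin under its middle
- chaveta: bystander: half-moon knife with a wooden back, lying flat, 53 x 128 x 11 mm; origin under its middle

How it is judged:
On the way:
1. the mould lies flat on its back, grooves up (angle between mould's own x axis and vertical below 0.06 rad), for 0.2 s.
At the end, for the whole second after the job is handed in: The mould lies still and flat on its back on the table, grooves up (within 0.06 rad), its foot end no more than 5 mm from the rubber face of the stop and square to it within 0.06 rad, its middle within 40 mm of the stop's middle (angle between mould's own x axis and vertical below 0.06 rad and height (world z) of mould_heel below 0.005 m and height (world z) of mould_top below 0.023 m and x of mould in the frame of bench_stop between -0.023 and -0.014 m and y of mould in the frame of bench_stop between -0.04 and 0.04 m and angle between the z axis of mould and the x axis of bench_stop, either way round below 0.06 rad and linear speed of mould below 0.01 m/s); the robot touches nothing.
It fails at once if the mould falls instead of being let down (turns faster than 4 rad/s) (angular speed of mould above 4 rad/s).
It fails at once if the mould is lifted: the bottom edge of its back rises more than 15 mm off the table (height (world z) of mould_heel above 0.015 m).
It fails at once if the mould is pinched between the fingers: pressed with more than 10 N on its back and on its grooved face at once (angle between mould's own z axis and vertical below 1.2 rad and contact force between the fingers and mould_c0 above 10 N and (contact force between the fingers and mould_c1 above 10 N or contact force between the fingers and mould_c2 above 10 N or contact force between the fingers and mould_c3 above 10 N or contact force between the fingers and mould_c4 above 10 N or contact force between the fingers and mould_c5 above 10 N or contact force between the fingers and mould_c6 above 10 N or contact force between the fingers and mould_c9 above 10 N)).
It fails at once if a bystander is disturbed (moved more than 20 mm) (distance of any of cap_punch, gum_jar, pencil, chaveta from where it was at the start of the episode above 0.02 m).
It also fails if it takes over 67 s, if anything falls off the work surface, if the arm or the gripper's body presses on something with over 40 N, if the wrist force passes 120 N, or if a joint passes its speed limit or range.

## Working session

There is one attempt and no reset: what is moved stays moved. The work goes in short steps, Python scripts to look and compute and a tool call to move; the robot and the scene stay as the last step left them, time stands still between calls to the robot, and variables do not carry over. Pictures are saved under pics/ and viewed, at most 10 in all, crops included, and the job is handed in when it is done.

Besides the shell and the picture viewer there is one more tool, called after "Request:" as name([rows], argument=value, ...), one row to a line, values as JSON. drive_tool: Moves the arm, as the interface text tells. Its arguments: {"type":"object","properties":{"plan":{"type":"array"},"newtons":{"type":"number"}},"required":["plan"]}

```bash
mkdir -p pics; cat > h.py <<'E'
import numpy as np, cv2, pickle
from scipy.spatial.transform import Rotation as R
def snap(m,name,tag):
    s=m.snapshot(name); pickle.dump(s,open(f'pics/{tag}.pkl','wb'))
    cv2.imwrite(f'pics/{tag}.png',s['image'][:,:,::-1]); return s
def cloud(s):
    h,w=s['z_map'].shape; f=h/2/np.tan(np.radians(s['fov_y']/2))
    u,v=np.meshgrid(np.arange(w),np.arange(h)); x=(u-s['cx'])/f; y=(v-s['cy'])/f
    a,b=x.copy(),y.copy()
    for _ in range(20):
        k=1+s['k1']*(a*a+b*b); a,b=x/k,y/k
    z=s['z_map']; P=np.stack([a*z,-b*z,-z],-1); E=np.array(s['extrinsics'])
    P=P@E[:3,:3].T+E[:3,3]; P[z==0]=np.nan; return P
E
python3 - <<'E'
from station import manip
from h import *
for n in ('side','top'):
    s=snap(manip,n,n+'0'); print(n,s['fov_y'],s['k1'],s['cx'],s['cy'],np.round(s['extrinsics'],3).tolist())
print(manip.sense(), manip.finger_overhang)
E
```

```text
side 42.06023528044951 0.031565737222113865 325.98628582674166 195.7742375416807 [[0.821, 0.307, -0.481, 0.026], [-0.571, 0.443, -0.691, -0.495], [0.001, 0.842, 0.54, 0.699], [0.0, 0.0, 0.0, 1.0]]
top 55.491872818696734 -0.04990139446732077 318.683888844908 202.3014384325076 [[-0.018, 0.996, -0.086, 0.416], [-0.997, -0.012, 0.077, 0.268], [0.076, 0.087, 0.993, 0.995], [0.0, 0.0, 0.0, 1.0]]
{'t': 0.1, 'q': array([ 9.86494862e-01,  5.28352037e-01,  1.43377553e+00, -1.55205656e-05,
        1.18141393e+00, -1.78525936e-01]), 'qd': array([ 0.0019356 , -0.00096331, -0.00322349,  0.00028789,  0.00216957,
       -0.00041261]), 'tau': array([ 4.52790327e-04, -4.43306172e+01, -1.78586394e+01, -1.68991828e-04,
        3.93335955e-03, -2.46211670e-05]), 'tcp_pos': array([0.24635102, 0.57372564, 0.24444403]), 'tool_rot': array([ 2.01495712e-01,  9.79488912e-01, -9.07067769e-04, -3.56049999e-04]), 'force': array([-0.45560629, -0.35601893,  0.343926  ]), 'ft_torque': array([-0.04566961,  0.0210222 , -0.01007792]), 'gripper_force': 0.0, 'finger_gap': 1.0045309536472637} 0.014
```

View pics/side0.png

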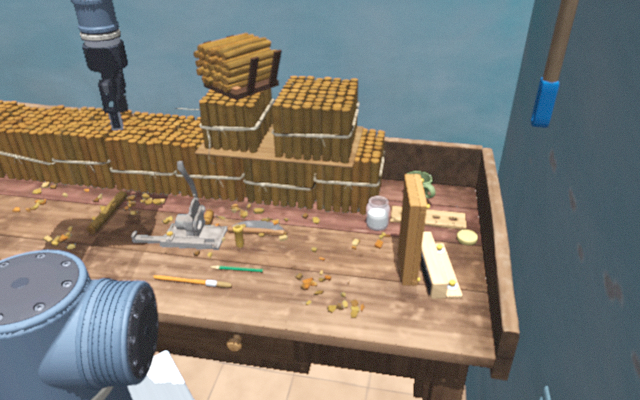

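View pics/top0.png

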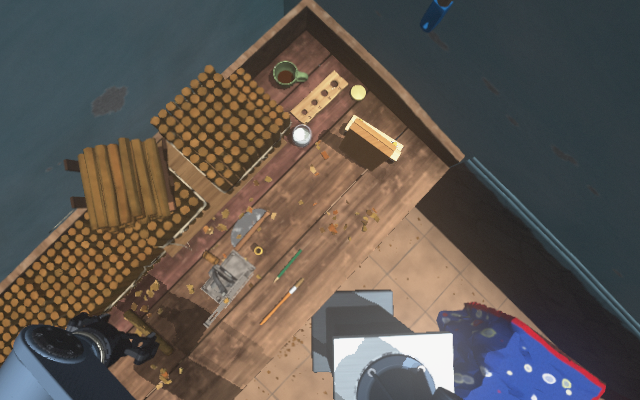

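Side: mould standing at (413,230), stop behind it at (437,265), jar (377,212), punch (240,236), pencil (240,268), chaveta (265,227). Top: mould's upper end at (373,138), jar (302,134), punch (258,251).

```bash
python3 - <<'E'
from h import *
for n in ('side0','top0'):
    s=pickle.load(open(f'pics/{n}.pkl','rb')); P=cloud(s)
    pts={'side0':[(413,178),(405,180),(425,184),(437,265),(377,212),(377,199),(239,228),(240,268),(265,227),(330,260)],'top0':[(373,138),(350,120),(400,155),(302,134),(258,251),(288,265),(248,225),(330,230),(380,125)]}[n]
    for p in pts: print(n,p,np.round(P[p[1],p[0]],3))
    Q=P.reshape(-1,3)
    near=np.hypot(*(Q[:,:2]-P[138,373,:2] if n=='top0' else Q[:,:2]-P[178,413,:2]).T)<0.14
    T=Q[near&(Q[:,2]>0.18)&(Q[:,2]<0.2)]
    print('top face',len(T),T.mean(0),T[:,2].min(),T[:,2].max())
    if len(T)>5: print(cv2.minAreaRect((T[:,:2]*1000).astype(np.float32)))
    T=Q[near&(Q[:,2]>0.035)&(Q[:,2]<0.045)]
    print('stop',len(T),T.mean(0),cv2.minAreaRect((T[:,:2]*1000).astype(np.float32)))
    im=s['image'][:,:,::-1]
    c=im[160:310,340:500] if n=='side0' else im[90:190,280:440]
    cv2.imwrite(f'pics/{n}c.png',cv2.resize(c,None,fx=4 if n=='side0' else 5,fy=4 if n=='side0' else 5,interpolation=2)[:600,:800])
E
```

```text
side0 (413, 178) [0.651 0.114 0.191]
side0 (405, 180) [0.641 0.124 0.185]
side0 (425, 184) [0.828 0.244 0.05 ]
side0 (437, 265) [0.645 0.02  0.042]
side0 (377, 212) [0.658 0.217 0.051]
side0 (377, 199) [0.685 0.252 0.056]
side0 (239, 228) [0.381 0.337 0.051]
side0 (240, 268) [0.345 0.269 0.006]
side0 (265, 227) [0.457 0.369 0.003]
side0 (330, 260) [0.512 0.19  0.002]
top face 632 [0.622601   0.075602   0.18947434] 0.18001816348075594 0.1933086824660788
((629.5370483398438, 80.36375427246094), (112.79908752441406, 34.67385482788086), 52.93424606323242)
stop 970 [0.64732529 0.05525301 0.04029993] ((659.8929443359375, 110.87034606933594), (278.6353759765625, 104.55260467529297), 72.37293243408203)
top0 (373, 138) [0.625 0.083 0.19 ]
top0 (350, 120) [0.712 0.108 0.038]
top0 (400, 155) [ 0.628 -0.033  0.   ]
top0 (302, 134) [0.677 0.233 0.03 ]
top0 (258, 251) [0.377 0.35  0.002]
top0 (288, 265) [0.34  0.273 0.009]
top0 (248, 225) [0.444 0.375 0.003]
top0 (330, 230) [0.428 0.163 0.006]
top0 (380, 125) [ 0.711  0.019 -0.001]
top face 733 [0.62593073 0.08481832 0.18995233] 0.18002012495700603 0.19444898325409554
((628.603515625, 82.62327575683594), (109.92716217041016, 36.4560546875), 53.02029800415039)
stop 182 [0.63858356 0.05243545 0.04012223] ((653.1718139648438, 91.5197982788086), (234.2543182373047, 96.996826171875), 67.51348876953125)
```

View pics/top0c.png

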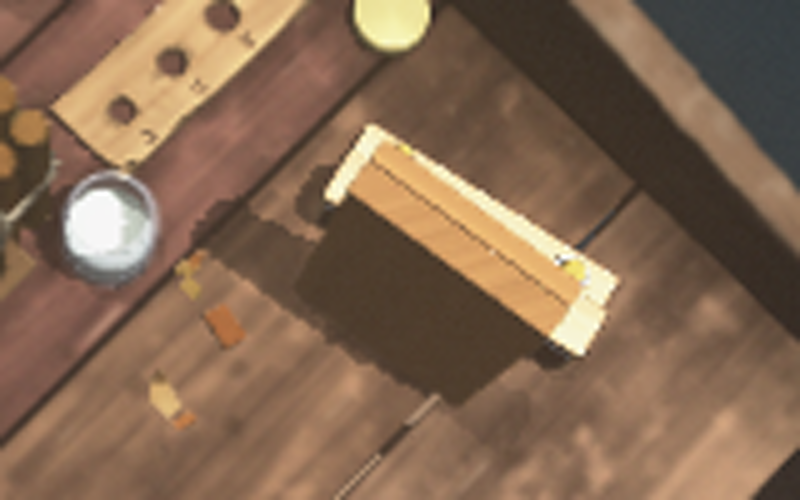

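View pics/side0c.png

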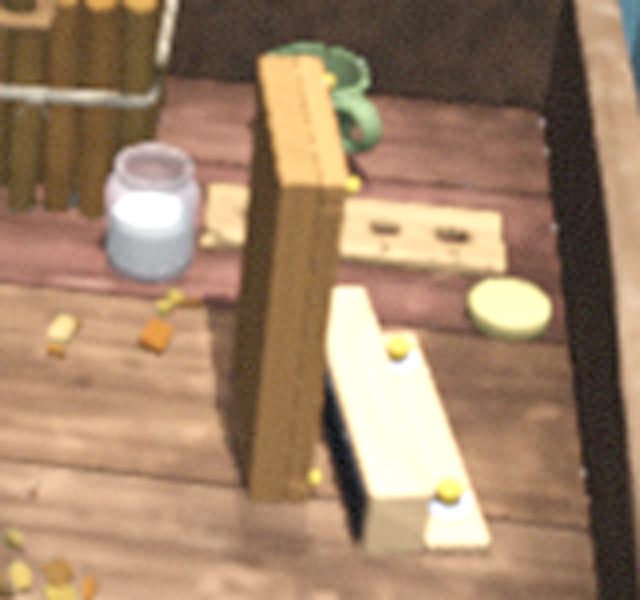

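Crops: the mould's upper end spans (330,195)-(615,285) in the top crop with pins on the stop side. In the side crop the stop's rubber face runs from (328,380) to (358,535), just behind the mould's foot.

```bash
python3 - <<'E'
from h import *
C=[cloud(pickle.load(open(f'pics/{n}.pkl','rb'))) for n in ('side0','top0')]
o=np.array([.627,.083]); yd=np.array([np.cos(np.radians(53)),np.sin(np.radians(53))]); dd=np.array([-yd[1],yd[0]])  # dd away from stop
for P in C:
    Q=P.reshape(-1,3); Q=Q[np.isfinite(Q[:,0])]; D=(Q[:,:2]-o)@dd; L=(Q[:,:2]-o)@yd
    m=(Q[:,2]>.186)&(abs(D)<.04)&(abs(L)<.08); print('top face d,l pct',np.percentile(D[m],[1,50,99]).round(4),np.percentile(L[m],[1,50,99]).round(4))
    m=(Q[:,2]>.035)&(Q[:,2]<.046)&(D<-.022)&(D>-.09)&(abs(L)<.12)
    if m.sum()>20:
        print('stop',m.sum(),'d',np.percentile(D[m],[1,10,50,90,99]).round(4),'l',np.percentile(L[m],[1,50,99]).round(4))
        # face edge: min |d| per l bin
        bins=np.arange(-.1,.1,.01); pts=[(b+.005,np.percentile(D[m][(L[m]>=b)&(L[m]<b+.01)],97)) for b in bins if ((L[m]>=b)&(L[m]<b+.01)).sum()>4]
        pts=np.array(pts); print(pts.round(4).tolist()); 
    for t in np.linspace(0,1,7):  # route heights
        c=np.array([.247,.574])*(1-t)+o*t; k=np.hypot(*(Q[:,:2]-c).T)<.09; print(c.round(2),'zmax',Q[k,2].max().round(3) if k.any() else None,end=' | ')
    m=(abs(L)<.08)&(D>.03)&(D<.45)&(Q[:,2]>.012); print('\nobst ahead',m.sum(), np.round(np.c_[D[m],L[m],Q[m,2]][::max(1,m.sum()//12)],3).tolist())
E
```

```text
top face d,l pct [-0.0161 -0.0007  0.0135] [-0.0551 -0.0072  0.0543]
stop 792 d [-0.0648 -0.0592 -0.0468 -0.035  -0.0303] l [-0.0875 -0.0263  0.0671]
[[-0.085, -0.0377], [-0.075, -0.0363], [-0.065, -0.0343], [-0.055, -0.035], [-0.045, -0.0332], [-0.035, -0.0327], [-0.025, -0.0314], [-0.015, -0.0317], [-0.005, -0.0295], [0.005, -0.0294], [0.015, -0.0303], [0.025, -0.033], [0.035, -0.0346], [0.045, -0.0375], [0.055, -0.0386], [0.065, -0.0399]]
[0.25 0.57] zmax 0.49 | [0.31 0.49] zmax 0.49 | [0.37 0.41] zmax 0.21 | [0.44 0.33] zmax 0.152 | [0.5  0.25] zmax 0.015 | [0.56 0.16] zmax 0.192 | [0.63 0.08] zmax 0.193 | 
obst ahead 500 [[0.45, 0.063, 0.202], [0.449, 0.07, 0.167], [0.35, 0.068, 0.049], [0.344, 0.06, 0.047], [0.347, 0.067, 0.034], [0.447, 0.065, 0.022], [0.422, 0.061, 0.02], [0.351, 0.053, 0.026], [0.433, 0.052, 0.018], [0.356, 0.054, 0.017], [0.42, 0.036, 0.023], [0.425, 0.041, 0.014], [0.363, -0.071, 0.013]]
top face d,l pct [-0.014   0.0013  0.0157] [-0.0533  0.0009  0.0544]
stop 131 d [-0.0643 -0.0594 -0.0439 -0.0319 -0.0245] l [-0.0874 -0.073   0.0717]
[[-0.085, -0.0361], [-0.075, -0.0338], [-0.065, -0.0341], [0.065, -0.0244], [0.075, -0.0304]]
[0.25 0.57] zmax 0.598 | [0.31 0.49] zmax 0.598 | [0.37 0.41] zmax 0.21 | [0.44 0.33] zmax 0.052 | [0.5  0.25] zmax 0.014 | [0.56 0.16] zmax 0.194 | [0.63 0.08] zmax 0.194 | 
obst ahead 256 [[0.193, -0.048, 0.014], [0.349, 0.06, 0.049], [0.365, 0.064, 0.048], [0.411, 0.057, 0.021], [0.434, 0.063, 0.014], [0.445, 0.07, 0.015], [0.438, 0.056, 0.02], [0.44, 0.055, 0.02], [0.434, 0.043, 0.022], [0.444, 0.048, 0.021], [0.367, -0.07, 0.012], [0.449, 0.063, 0.198], [0.413, -0.062, 0.013]]
```

Request:
drive_tool([
  [0, 0, -0.02, 0, 0, 0, 0.06],
  [0, 0, -0.02, 0, 0, 0, 0.06],
  [-0.034, -0.019, 0, 0, 0, 0, 0.06],
  [-0.034, -0.019, 0, 0, 0, 0, 0.06],
  [-0.034, -0.019, 0, 0, 0, 0, 0.06],
  [-0.034, -0.019, 0, 0, 0, 0, 0.06],
  [-0.034, -0.019, 0, 0, 0, 0, 0.06],
  [-0.034, -0.019, 0, 0, 0, 0, 0.06],
  [-0.034, -0.019, 0, 0, 0, 0, 0.06],
  [-0.034, -0.019, 0, 0, 0, 0, 0.06],
])

```text
t: 1.1
tcp_pos: [0.4371, 0.3257, 0.285]
tool_rot: [0.201, 0.979, -0.0, -0.0]
force: [-0.1, 0.6, 0.6]
finger_gap: 0.531
gripper_force: 0.0
```

Request:
drive_tool([
  [-0.034, -0.019, 0, 0, 0, 0, 0.06],
  [-0.034, -0.019, 0, 0, 0, 0, 0.06],
  [-0.034, -0.019, 0, 0, 0, 0, 0.06],
  [-0.034, -0.019, 0, 0, 0, 0, 0.06],
  [0, 0, 0, 0, 0, 8, 0.06],
  [0, 0, 0, 0, 0, 8, 0.06],
  [0, 0, 0, 0, 0, 8, 0.06],
  [0, 0, 0, 0, 0, 8, 0.06],
  [0, 0, 0, 0, 0, 8, 0.06],
  [0, 0, 0, 0, 0, 8, 0.06],
])

```text
t: 2.1
tcp_pos: [0.5312, 0.2036, 0.2848]
tool_rot: [0.585, 0.811, -0.0, -0.0]
force: [-0.3, -0.6, -0.4]
finger_gap: 0.527
gripper_force: 0.0
```

Request:
drive_tool([
  [0, 0, 0, 0, 0, 8, 0.06],
  [0, 0, 0, 0, 0, 8, 0.06],
  [0, 0, 0, 0, 0, 8, 0.06],
  [0, 0, 0, 0, 0, 8, 0.06],
  [0, 0, 0, 0, 0, 8, 0.06],
  [0, 0, 0, 0, 0, 8, 0.06],
  [0, 0, 0, 0, 0, 7.7, 0.06],
  [0, 0, 0, 0, 0, 0, 0.06],
])

```text
t: 2.9
tcp_pos: [0.5312, 0.2036, 0.2849]
tool_rot: [0.895, 0.447, -0.001, -0.0]
force: [-0.3, 0.2, 1.0]
finger_gap: 0.528
gripper_force: 0.0
```

Request:
drive_tool([
  [-0.0097, 0.0373, 0, 0, 0, 0, 0.06],
  [-0.0097, 0.0373, 0, 0, 0, 0, 0.06],
  [-0.0097, 0.0373, 0, 0, 0, 0, 0.06],
  [-0.0097, 0.0373, 0, 0, 0, 0, 0.06],
  [0, 0, 0.02, 0, 0, 0, 0.06],
  [0, 0, 0.02, 0, 0, 0, 0.06],
  [0, 0, 0.015, 0, 0, 0, 0.06],
  [0, 0, 0, 0, 0, 0, 0.06],
])

```text
t: 3.7
tcp_pos: [0.6256, 0.0828, 0.2274]
tool_rot: [0.894, 0.448, -0.003, -0.002]
force: [0.5, 0.3, -0.1]
finger_gap: 0.529
gripper_force: 0.0
```

```bash
python3 - <<'E'
from station import manip
from h import *
st=manip.sense(); print(st['tcp_pos'],st['q'].round(3),st['finger_gap'])
T=st['tcp_pos']; Rt=R.from_quat(st['tool_rot']).as_matrix()
s=snap(manip,'side','side1'); P=cloud(s)
Q=((P.reshape(-1,3)-T)@Rt)  # tool frame
ok=(abs(Q[:,0])<.03)&(abs(Q[:,1])<.07)&(Q[:,2]>-.08)&(Q[:,2]<.03)&np.isfinite(Q[:,0])
Q=Q[ok]
for z in np.arange(-.06,.03,.005):
    k=abs(Q[:,2]-z)<.0025; q=Q[k]
    for sgn in(-1,1):
        p=q[q[:,1]*sgn>0]
        if len(p): print(round(z,3),sgn,len(p),'y',np.percentile(p[:,1],[2,98]).round(4),'x',p[:,0].min().round(3),p[:,0].max().round(3))
cv2.imwrite('pics/side1c.png',cv2.resize(s['image'][60:220,340:500,::-1],None,fx=3.7,fy=3.7,interpolation=2))
E
```

```text
[0.62557234 0.08284465 0.22738196] [-0.045  0.558  1.43  -0.     1.16   0.598] 0.5293906086130868
-0.06 -1 64 y [-0.0556 -0.0038] x -0.019 0.014
-0.06 1 64 y [0.0038 0.0605] x -0.019 0.015
-0.055 -1 54 y [-0.057  -0.0172] x -0.019 0.016
-0.055 1 45 y [0.0185 0.0589] x -0.019 0.012
-0.05 -1 40 y [-0.0549 -0.0187] x -0.016 0.011
-0.05 1 45 y [0.0228 0.058 ] x -0.016 0.013
-0.045 -1 58 y [-0.0542 -0.0201] x -0.015 0.012
-0.045 1 72 y [0.0226 0.0553] x -0.015 0.012
-0.04 -1 65 y [-0.0519 -0.0216] x -0.015 0.01
-0.04 1 53 y [0.0238 0.0553] x -0.015 0.008
-0.035 -1 37 y [-0.0509 -0.0233] x -0.014 -0.006
-0.035 1 36 y [0.0257 0.0514] x -0.016 0.007
-0.03 -1 14 y [-0.0384 -0.0239] x -0.015 -0.008
-0.03 1 21 y [0.0255 0.0432] x -0.015 0.005
-0.025 -1 23 y [-0.0349 -0.0211] x -0.014 -0.003
-0.025 1 29 y [0.0239 0.0374] x -0.013 0.01
-0.02 -1 20 y [-0.0348 -0.0226] x -0.013 -0.004
-0.02 1 24 y [0.0238 0.0361] x -0.012 0.011
-0.015 -1 20 y [-0.0337 -0.0219] x -0.014 -0.006
-0.015 1 20 y [0.0238 0.0365] x -0.012 0.006
-0.01 -1 22 y [-0.0347 -0.0225] x -0.013 0.007
-0.01 1 26 y [0.0235 0.0375] x -0.014 0.007
-0.005 -1 27 y [-0.0346 -0.0212] x -0.014 0.004
-0.005 1 21 y [0.0237 0.0362] x -0.012 0.01
-0.0 -1 18 y [-0.0346 -0.0215] x -0.013 0.002
-0.0 1 25 y [0.0237 0.0356] x -0.014 0.009
0.005 -1 12 y [-0.0307 -0.022 ] x -0.012 -0.007
0.005 1 17 y [0.024  0.0348] x -0.013 0.005
0.01 -1 2 y [-0.0254 -0.022 ] x -0.01 -0.01
0.01 1 5 y [0.0237 0.0299] x -0.012 -0.001
```

View pics/side1c.png

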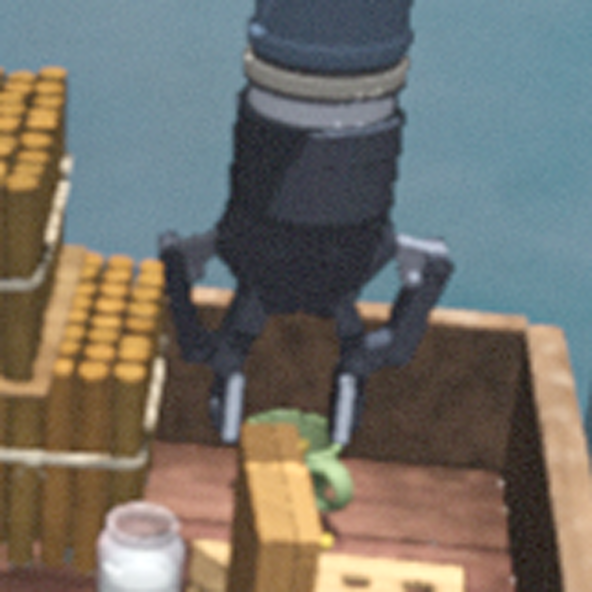

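Fingers straddle the mould top: pads at (230,410) and (345,410) in the crop, tips 10 mm ahead of the TCP, mould between them.

Request:
drive_tool([
  [0, 0.001, 0.017, 0, 0, 0, 0.06],
  [0, 0, 0.016, 0, 0, 0, 0.06],
  [0, 0, 0.016, 0, 0, 0, 0.06],
  [0, 0, 0, 0, 0, 0, 0.06],
  [0, -0.003, 0, 0, 0, 0, 0.06],
  [0, -0.003, 0, 0, 0, 0, 0.06],
  [0, -0.0031, 0, -1, 0, 0, 0.06],
  [0, -0.0031, 0, -1, 0, 0, 0.06],
  [0, -0.0031, 0, -1, 0, 0, 0.06],
  [0, 0, 0, 0, 0, 0, 0.06],
])

```text
t: 4.75
tcp_pos: [0.6149, 0.0924, 0.1813]
tool_rot: [0.894, 0.447, 0.011, 0.023]
force: [-1.0, 0.1, 0.1]
finger_gap: 0.531
gripper_force: 0.0
```

Request:
drive_tool([
  [0, -0.0062, 0, -2, 0, 0, 0.06],
  [0, -0.0062, 0, -2, 0, 0, 0.06],
  [0, -0.0062, 0, -2, 0, 0, 0.06],
  [0, -0.0062, 0, -2, 0, 0, 0.06],
  [0, -0.0062, 0, -2, 0, 0, 0.06],
  [0, -0.0062, 0, -2, 0, 0, 0.06],
  [0, -0.0062, 0, -2, 0, 0, 0.06],
  [0, 0, 0, 0, 0, 0, 0.06],
  [0, 0, 0, 0, 0, 0, 0.06],
])

```text
t: 5.65
tcp_pos: [0.5819, 0.1175, 0.1745]
tool_rot: [0.885, 0.442, 0.066, 0.132]
force: [0.3, 0.7, 0.1]
finger_gap: 0.528
gripper_force: 0.2
```

```bash
cat >> h.py <<'E'
O=np.array([.627,.083]); YD=np.array([np.cos(np.radians(53)),np.sin(np.radians(53))]); DD=np.array([-YD[1],YD[0]])
def dlz(P): Q=P.reshape(-1,3); Q=Q[np.isfinite(Q[:,0])]; return np.c_[(Q[:,:2]-O)@DD,(Q[:,:2]-O)@YD,Q[:,2]]
def pose(m):
    st=m.sense(); Rt=R.from_quat(st['tool_rot']).as_matrix(); T=st['tcp_pos']
    zt=Rt[:,2]; phi=np.degrees(np.arctan2(-zt[:2]@DD,-zt[2]))
    print('tcp d,l,z',dlz(T[None])[0].round(4),'phi',phi.round(1),'q',st['q'].round(3),'F',st['force'].round(1),'gap',round(st['finger_gap'],3),'t',st['t'])
    for n,v in (('padtip-',[0,-.0225,.010]),('back-',[0,-.035,0])): print(n,dlz((T+Rt@np.array(v))[None])[0].round(4))
    return T,Rt,phi
E
python3 - <<'E'
from station import manip
from h import *
pose(manip)
s=snap(manip,'side','side2'); Q=dlz(cloud(s))
# near side edge of mould (l ~ -.055): outline in d,z
k=(abs(Q[:,1]+.055)<.006)&(Q[:,2]>.01)&(abs(Q[:,0])<.25)&(Q[:,0]>-.02); q=Q[k]
for z in np.arange(.02,.21,.015):
    p=q[abs(q[:,2]-z)<.004]
    if len(p): print(z.round(3),len(p),np.percentile(p[:,0],[3,97]).round(4))
E
```

```text
tcp d,l,z [0.0568 0.0004 0.1745] phi 17.0 q [ 0.107  0.533  1.72  -0.317  0.694  0.976] F [0.3 0.7 0.1] gap 0.528 t 5.65
padtip- [0.0754 0.0004 0.1583]
back- [0.0903 0.0003 0.1642]
0.02 50 [-0.0107  0.0194]
0.035 53 [-0.0055  0.0233]
0.05 54 [0.0006 0.0302]
0.065 54 [0.0045 0.0346]
0.08 55 [0.0114 0.0416]
0.095 52 [0.0164 0.0464]
0.11 65 [0.0229 0.0528]
0.125 63 [0.0279 0.0589]
0.14 62 [0.0348 0.0641]
0.155 66 [0.0392 0.0696]
0.17 67 [0.0454 0.0744]
0.185 41 [0.0502 0.0713]
```

```bash
cat > k.py <<'E'
from h import *
from scipy.optimize import least_squares
def fk(q,p):
    d1,a1,L1,L2,Lt,a3=p
    r=lambda ax,a:R.from_euler(ax,a)
    A=r('z',q[0]); T=A.apply([a1,0,d1]); A=A*r('y',q[1]); T=T+A.apply([0,0,L1]); A=A*r('y',q[2]); T=T+A.apply([a3,0,L2])
    A=A*r('z',q[3])*r('y',q[4]); T=T+A.apply([0,0,Lt]); A=A*r('z',q[5]); return T,A
data=[([0.98649,0.52835,1.43378,0,1.18141,-0.17853],[.24635,.57373,.24444],[.2015,.97949,-.0009,-.00036]),
([-0.045,0.558,1.43,0,1.16,0.598],[.62557,.08284,.22738],[.894,.448,-.003,-.002]),
([0.107,0.533,1.72,-0.317,0.694,0.976],[.5819,.1175,.1745],[.885,.442,.066,.132])]
def fit():
    f=lambda p:np.concatenate([fk(q,p[:6])[0]-T for q,T,_ in data]+[1e-3*(p[:6]-[.3,0,.4,.4,.25,0])])
    return least_squares(f,[.3,0,.4,.4,.25,0]).x
E
python3 - <<'E'
from k import *
p=fit(); print(p.round(4))
for q,T,rq in data:
    t,A=fk(q,p); print((t-T).round(4),[ (R.from_quat(rq).inv()*A).as_euler('zyx',degrees=True).round(2)])
E
```

```text
[-0.415   0.3106  0.2694  0.0952 -0.2719 -0.2023]
[ 0.0913 -0.0632 -0.0041] [array([-90.,   0.,   0.])]
[-0.0023 -0.1109  0.0045] [array([-8.993e+01, -0.000e+00, -6.000e-02])]
[-0.0002 -0.0005 -0.0004] [array([-9.001e+01, -1.000e-02, -1.000e-02])]
```

```bash
sed -i 's/d1,a1,L1,L2,Lt,a3=p/d1,a1,L1,L2,Lt,a3,b=p/; s/\[a1,0,d1\]/[a1,b,d1]/; s/p\[:6\]/p[:7]/g; s/\[.3,0,.4,.4,.25,0\]/[.3,0,.4,.4,.25,0,.11]/g' k.py
cat >> k.py <<'E'
def ik(T,Rm,q0,p):
    lo=[-3.08,-.75,.22,-1.43,0,-2.85]; hi=[3.08,2.2,2.44,4.57,2.65,2.85]; Rt=R.from_matrix(Rm); C=R.from_euler('z',90,degrees=True)
    def f(q): t,A=fk(q,p); return np.r_[(t-T)*5,(Rt.inv()*A*C).as_rotvec()]
    s=least_squares(f,np.clip(q0,np.array(lo)+1e-4,np.array(hi)-1e-4),bounds=(lo,hi)); return s.x,np.abs(s.fun).max()
E
python3 - <<'E'
from k import *
p=fit(); print(p.round(4))
for q,T,rq in data:
    t,A=fk(q,p); print((t-T).round(4))
# path: phi vs theta, E contact. tool pose: pad at y=-.0225, contact u above tip s
def tool(th,phi,s,h=-.0225,tip=.010,heel=.013):
    E=np.array([heel+.19*np.sin(np.radians(th)),.19*np.cos(np.radians(th))])
    a=np.radians(phi); zt=np.array([-np.sin(a),-np.cos(a)]); yt=np.array([-np.cos(a),np.sin(a)])
    T=E-h*yt-(tip-s)*zt
    w=np.r_[O+T[0]*DD,T[1]]; zw=np.r_[zt[0]*DD,zt[1]]; yw=np.r_[yt[0]*DD,yt[1]]; xw=np.cross(yw,zw)
    return w,np.c_[xw,yw,zw],T
for h,mx in ((-.0225,(30,35,40,45,50)),(-.038,(30,40,50))):
  for m in mx:
    q=np.array(data[2][0]); print('pad',h,'phimax',m)
    for th in range(22,91,8):
        w,Rm,T=tool(th,min(th-3,m),.015 if th<80 else .008,h); q,e=ik(w,Rm,q,p); print(th,T.round(3),q.round(2),round(e,4))
E
```

```text
[0.2806 0.0034 0.5797 0.3923 0.2822 0.1136 0.1109]
[ 0. -0. -0.]
[-0.      0.0001  0.    ]
[ 0.  0. -0.]
pad -0.0225 phimax 30
22 [0.061 0.179] [ 0.12  0.52  1.74 -0.37  0.67  1.04] 0.0
30 [0.086 0.17 ] [ 0.21  0.53  1.83 -0.69  0.57  1.41] 0.0
38 [0.108 0.157] [ 0.27  0.55  1.89 -0.88  0.54  1.65] 0.0
46 [0.128 0.139] [ 0.3   0.58  1.92 -0.96  0.52  1.77] 0.0
54 [0.145 0.119] [ 0.33  0.62  1.94 -1.04  0.5   1.89] 0.0
62 [0.159 0.096] [ 0.36  0.66  1.96 -1.14  0.48  2.03] 0.0
70 [0.17  0.072] [ 0.38  0.71  1.98 -1.25  0.47  2.17] 0.0
78 [0.177 0.046] [ 0.39  0.77  1.99 -1.36  0.46  2.31] 0.0
86 [0.184 0.026] [ 0.41  0.81  1.99 -1.43  0.45  2.4 ] 0.0041
pad -0.0225 phimax 35
22 [0.061 0.179] [ 0.12  0.52  1.74 -0.37  0.67  1.04] 0.0
30 [0.086 0.17 ] [ 0.21  0.53  1.83 -0.69  0.57  1.41] 0.0
38 [0.109 0.159] [ 0.31  0.57  1.91 -1.1   0.55  1.88] 0.0
46 [0.128 0.141] [ 0.34  0.6   1.94 -1.17  0.55  2.  ] 0.0
54 [0.145 0.12 ] [ 0.37  0.64  1.96 -1.25  0.54  2.12] 0.0
62 [0.159 0.098] [ 0.4   0.68  1.98 -1.33  0.54  2.25] 0.0
70 [0.17  0.074] [ 0.42  0.74  1.99 -1.43  0.53  2.38] 0.0
78 [
[... 2806 characters left out ...]
9] 0.0269
78 [0.167 0.06 ] [ 0.46  0.79  1.96 -1.43  0.62  2.42] 0.0477
86 [0.175 0.039] [ 0.47  0.83  1.95 -1.43  0.63  2.46] 0.0639
pad -0.038 phimax 50
22 [0.047 0.184] [ 0.11  0.52  1.71 -0.36  0.69  1.  ] 0.0
30 [0.072 0.177] [ 0.19  0.52  1.81 -0.66  0.58  1.36] 0.0
38 [0.096 0.167] [ 0.28  0.55  1.9  -1.06  0.55  1.82] 0.0
46 [0.118 0.154] [ 0.38  0.62  1.96 -1.42  0.63  2.26] 0.0
54 [0.138 0.138] [ 0.47  0.69  1.95 -1.43  0.77  2.37] 0.0616
62 [0.153 0.115] [ 0.5   0.73  1.94 -1.43  0.78  2.42] 0.0767
70 [0.163 0.091] [ 0.53  0.78  1.94 -1.43  0.79  2.47] 0.0936
78 [0.171 0.065] [ 0.55  0.84  1.92 -1.43  0.8   2.51] 0.1118
86 [0.18  0.044] [ 0.57  0.88  1.91 -1.43  0.82  2.55] 0.1251
```

```bash
cat >> k.py <<'E'
def tool(th,phi,s,yaw,h=-.0225,tip=.010,heel=.013,l=0.):
    # yaw: degrees the tool is turned about vertical (world +z)
    E=np.r_[O+(heel+.19*np.sin(np.radians(th)))*DD+l*YD,.19*np.cos(np.radians(th))]
    D2=R.from_euler('z',yaw,degrees=True).apply(np.r_[DD,0]); a=np.radians(phi); up=np.array([0,0,1])
    zt=-np.sin(a)*D2-np.cos(a)*up; yt=-np.cos(a)*D2+np.sin(a)*up
    return E-h*yt-(tip-s)*zt,np.c_[np.cross(yt,zt),yt,zt]
E
python3 - <<'E'
from k import *
p=fit()
for yaw in (8,14,20):
  for m in (40,45):
    q=np.array(data[2][0]); print('yaw',yaw,'phimax',m)
    for th in (22,30,38,46,62,78,90):
        f=np.clip((th-20)/25,0,1)
        w,Rm=tool(th,min(th-3,m),.015 if th<80 else .004,yaw*f); q,e=ik(w,Rm,q,p); print(th,w.round(3),q.round(2),round(e,4))
E
```

```text
yaw 8 phimax 40
22 [0.578 0.12  0.179] [ 0.12  0.52  1.74 -0.37  0.67  1.03] 0.0
30 [0.559 0.136 0.17 ] [ 0.2   0.52  1.85 -0.69  0.53  1.35] 0.0
38 [0.541 0.15  0.159] [ 0.29  0.56  1.95 -1.17  0.48  1.86] 0.0
46 [0.525 0.163 0.143] [ 0.35  0.6   1.99 -1.43  0.51  2.15] 0.0224
62 [0.501 0.182 0.1  ] [ 0.42  0.68  1.99 -1.43  0.54  2.24] 0.0551
78 [0.486 0.193 0.05 ] [ 0.46  0.79  1.97 -1.43  0.57  2.32] 0.0983
90 [0.477 0.199 0.019] [ 0.49  0.85  1.95 -1.43  0.58  2.37] 0.1257
yaw 8 phimax 45
22 [0.578 0.12  0.179] [ 0.12  0.52  1.74 -0.37  0.67  1.03] 0.0
30 [0.559 0.136 0.17 ] [ 0.2   0.52  1.85 -0.69  0.53  1.35] 0.0
38 [0.541 0.15  0.159] [ 0.29  0.56  1.95 -1.17  0.48  1.86] 0.0
46 [0.525 0.163 0.144] [ 0.37  0.61  1.98 -1.43  0.56  2.17] 0.047
62 [0.5   0.182 0.102] [ 0.46  0.7   1.97 -1.43  0.63  2.28] 0.0947
78 [0.485 0.193 0.052] [ 0.51  0.81  1.95 -1.43  0.66  2.37] 0.1379
90 [0.475 0.2   0.02 ] [ 0.54  0.88  1.93 -1.43  0.68  2.43] 0.1649
yaw 14 phimax 40
22 [0.578 0.12  0.179] [ 0.12  0.52  1.74 -0.37  0.66  1.02] 0.0
30 [0.56  0.136 0.17 ] [ 0.2   0.52  1.86 -0.69  0.51
[... 1099 characters left out ...]
 1.93] 0.0818
62 [0.502 0.186 0.1  ] [ 0.36  0.65  2.01 -1.43  0.41  2.02] 0.1226
78 [0.488 0.197 0.05 ] [ 0.41  0.75  1.98 -1.43  0.45  2.09] 0.1585
90 [0.478 0.201 0.019] [ 0.44  0.81  1.97 -1.43  0.47  2.14] 0.1763
yaw 20 phimax 45
22 [0.578 0.12  0.179] [ 0.12  0.52  1.74 -0.37  0.66  1.01] 0.0
30 [0.56  0.137 0.17 ] [ 0.19  0.52  1.86 -0.68  0.48  1.26] 0.0
38 [0.543 0.153 0.159] [ 0.25  0.54  1.99 -1.31  0.36  1.85] 0.0
46 [0.526 0.167 0.144] [ 0.31  0.57  2.01 -1.43  0.41  1.95] 0.1158
62 [0.501 0.186 0.102] [ 0.4   0.65  2.   -1.43  0.49  2.06] 0.1688
78 [0.487 0.197 0.052] [ 0.46  0.76  1.97 -1.43  0.53  2.14] 0.194
90 [0.476 0.202 0.02 ] [ 0.49  0.83  1.95 -1.43  0.56  2.2 ] 0.2105
```

```bash
python3 - <<'E'
from k import *
p=fit()
for yaw in (-6,-12,-18):
  for m in (40,47):
    q=np.array(data[2][0]); print('yaw',yaw,'phimax',m)
    for th in (22,30,38,46,62,78,90):
        f=np.clip((th-20)/25,0,1)
        w,Rm=tool(th,min(th-3,m),.015 if th<80 else .004,yaw*f); q,e=ik(w,Rm,q,p); print(th,w.round(3),q.round(2),round(e,4))
E
```

```text
yaw -6 phimax 40
22 [0.578 0.12  0.179] [ 0.13  0.52  1.74 -0.37  0.68  1.05] 0.0
30 [0.558 0.134 0.17 ] [ 0.22  0.53  1.82 -0.69  0.59  1.45] 0.0
38 [0.539 0.147 0.159] [ 0.32  0.58  1.89 -1.05  0.61  1.91] 0.0
46 [0.522 0.159 0.143] [ 0.4   0.63  1.92 -1.24  0.67  2.19] 0.0
62 [0.498 0.178 0.1  ] [ 0.45  0.72  1.96 -1.34  0.66  2.39] 0.0
78 [0.483 0.189 0.05 ] [ 0.49  0.82  1.96 -1.43  0.66  2.55] 0.0107
90 [0.475 0.196 0.019] [ 0.52  0.89  1.94 -1.43  0.67  2.6 ] 0.0314
yaw -6 phimax 47
22 [0.578 0.12  0.179] [ 0.13  0.52  1.74 -0.37  0.68  1.05] 0.0
30 [0.558 0.134 0.17 ] [ 0.22  0.53  1.82 -0.69  0.59  1.45] 0.0
38 [0.539 0.147 0.159] [ 0.32  0.58  1.89 -1.05  0.61  1.91] 0.0
46 [0.522 0.16  0.144] [ 0.42  0.65  1.93 -1.32  0.71  2.28] 0.0
62 [0.497 0.179 0.102] [ 0.51  0.76  1.95 -1.43  0.78  2.52] 0.0156
78 [0.482 0.19  0.053] [ 0.55  0.86  1.93 -1.43  0.79  2.61] 0.0471
90 [0.473 0.198 0.021] [ 0.58  0.93  1.91 -1.43  0.8   2.66] 0.0635
yaw -12 phimax 40
22 [0.578 0.12  0.179] [ 0.13  0.52  1.74 -0.38  0.68  1.06] 0.0
30 [0.557 0.133 0.17 ] [ 0.22  0.54  1.81 -0.69  0.62  1.4
[... 1053 characters left out ...]
.66  1.84 -1.05  0.82  2.19] 0.0
62 [0.494 0.175 0.1  ] [ 0.47  0.73  1.87 -1.11  0.79  2.35] 0.0
78 [0.48  0.186 0.05 ] [ 0.5   0.83  1.88 -1.19  0.76  2.5 ] 0.0
90 [0.473 0.194 0.019] [ 0.53  0.9   1.88 -1.23  0.75  2.59] 0.0
yaw -18 phimax 47
22 [0.578 0.119 0.179] [ 0.13  0.52  1.74 -0.38  0.68  1.07] 0.0
30 [0.557 0.132 0.17 ] [ 0.23  0.54  1.8  -0.69  0.65  1.53] 0.0
38 [0.537 0.145 0.159] [ 0.34  0.59  1.84 -0.95  0.72  1.95] 0.0
46 [0.519 0.157 0.144] [ 0.44  0.67  1.84 -1.11  0.85  2.26] 0.0
62 [0.494 0.176 0.102] [ 0.52  0.78  1.87 -1.22  0.89  2.48] 0.0
78 [0.479 0.187 0.053] [ 0.56  0.88  1.87 -1.27  0.87  2.62] 0.0
90 [0.471 0.196 0.021] [ 0.58  0.94  1.86 -1.3   0.86  2.69] 0.0
```

```bash
cat > plan.py <<'E'
from k import *
import sys
def sched(th,ths=20,):
    g=np.interp(th,[24,60],[.53,.75]); s=np.interp(th,[20,88],[.020,.006])
    phi=np.interp(th,[20,24,48],[17,21,45]); yaw=np.interp(th,[20,46],[0,-12])
    return tool(th,phi,s,yaw,h=-(g*.0425-.002),tip=.014-.013*g*g),2*g-1
def rows(T,Rm,ths,out=True):
    L=[]
    for th in ths:
        (w,Rn),c=sched(th); d=Rm.T@(w-T); rv=np.degrees(R.from_matrix(Rm.T@Rn).as_rotvec())
        L.append([*np.round(d,4).tolist(),*np.round(rv,2).tolist(),round(c,2)]); T,Rm=w,Rn
    print(L); return T,Rm
if __name__=='__main__':
    from station import manip
    T,Rm,phi=pose(manip)
    a=float(sys.argv[1]); b=float(sys.argv[2]); T,Rm=rows(T,Rm,np.arange(a,b+.01,float(sys.argv[3])))
    print(T,T[2]+(Rm@[0,-.035,0])[2])
E
python3 plan.py 22 40 2; python3 - <<'E'
from plan import *
p=fit(); q=np.array(data[2][0])
for th in range(22,89,6):
    (w,Rm),c=sched(th); q,e=ik(w,Rm,q,p); print(th,w.round(3),q.round(2),round(e,4),round(c,2))
E
```

```text
tcp d,l,z [0.0562 0.0005 0.1746] phi 17.0 q [ 0.107  0.533  1.72  -0.317  0.693  0.976] F [-1.   0.5 -0.3] gap 0.529 t 5.7
padtip- [0.0748 0.0005 0.1585]
back- [0.0897 0.0005 0.1644]
[[-0.0009, -0.0055, -0.0011, -1.99, -0.32, 0.93, np.float64(0.06)], [-0.0005, -0.0063, -0.0007, -2.0, -0.32, 0.87, np.float64(0.06)], [-0.0006, -0.0058, -0.0005, -2.0, -0.35, 0.86, np.float64(0.08)], [-0.0007, -0.0058, -0.0005, -2.0, -0.38, 0.84, np.float64(0.11)], [-0.0007, -0.0058, -0.0005, -2.0, -0.4, 0.83, np.float64(0.13)], [-0.0008, -0.0058, -0.0006, -2.0, -0.43, 0.82, np.float64(0.16)], [-0.0009, -0.0058, -0.0006, -2.0, -0.46, 0.8, np.float64(0.18)], [-0.001, -0.0058, -0.0006, -2.0, -0.49, 0.78, np.float64(0.21)], [-0.0011, -0.0058, -0.0006, -2.0, -0.52, 0.77, np.float64(0.23)], [-0.0011, -0.0058, -0.0006, -2.0, -0.54, 0.75, np.float64(0.26)]]
[0.53563224 0.14704467 0.15480656] 0.1337430330150376
22 [0.577 0.12  0.174] [ 0.13  0.53  1.74 -0.38  0.67  1.07] 0.0 0.06
28 [0.563 0.129 0.169] [ 0.2   0.54  1.8  -0.61  0.62  1.38] 0.0 0.11
34 [0.549 0.138 0.163] [ 0.27  0.56  1.84 -0.86  0.62  1.72] 0.0 0.18
40 [0.536 0.147 0.155] [ 0.35  0.6   1.87 -1.07  0.68  2.02] 0.0 0.26
46 [0.523 0.155 0.145] [ 0.42  0.66  1.88 -1.2   0.77  2.26] 0.0 0.33
52 [0.513 0.163 0.133] [ 0.46  0.69  1.9  -1.27  0.8   2.36] 0.0 0.4
58 [0.504 0.169 0.118] [ 0.48  0.72  1.91 -1.29  0.8   2.42] 0.0 0.48
64 [0.496 0.175 0.101] [ 0.5   0.76  1.92 -1.31  0.8   2.48] 0.0 0.5
70 [0.489 0.181 0.084] [ 0.52  0.79  1.92 -1.34  0.79  2.54] 0.0 0.5
76 [0.484 0.185 0.066] [ 0.53  0.83  1.92 -1.36  0.79  2.59] 0.0 0.5
82 [0.48  0.188 0.047] [ 0.54  0.87  1.92 -1.39  0.79  2.65] 0.0 0.5
88 [0.479 0.19  0.028] [ 0.54  0.91  1.92 -1.43  0.78  2.7 ] 0.0 0.5
```

Request:
drive_tool([
  [-0.0009, -0.0055, -0.0011, -2, -0.32, 0.93, 0.06],
  [-0.0005, -0.006, -0.0007, -2, -0.32, 0.87, 0.06],
  [-0.0006, -0.0058, -0.0005, -2, -0.35, 0.86, 0.08],
  [-0.0007, -0.0058, -0.0005, -2, -0.38, 0.84, 0.11],
  [-0.0007, -0.0058, -0.0005, -2, -0.4, 0.83, 0.13],
  [-0.0008, -0.0058, -0.0006, -2, -0.43, 0.82, 0.16],
  [-0.0009, -0.0058, -0.0006, -2, -0.46, 0.8, 0.18],
  [-0.001, -0.0058, -0.0006, -2, -0.49, 0.78, 0.21],
  [-0.0011, -0.0058, -0.0006, -2, -0.52, 0.77, 0.23],
  [-0.0011, -0.0058, -0.0006, -2, -0.54, 0.75, 0.26],
])

```text
t: 6.7
tcp_pos: [0.5362, 0.1467, 0.1548]
tool_rot: [0.88, 0.352, 0.119, 0.295]
force: [0.0, 0.3, -0.6]
finger_gap: 0.629
gripper_force: 0.4
```

```bash
cat > look.py <<'E'
from station import manip
from plan import *
def edge(tag,lo=-.05,hi=.26):
    s=snap(manip,'side',tag); Q=dlz(cloud(s))
    k=(abs(Q[:,1]+.055)<.006)&(Q[:,2]>.006)&(Q[:,0]<hi)&(Q[:,0]>lo); q=Q[k][:,[0,2]]
    # lower/outer (back) boundary: max d per z bin
    b=[]
    for z in np.arange(.01,.2,.01):
        p=q[abs(q[:,1]-z)<.004]
        if len(p)>3: b.append((z,*np.percentile(p[:,0],[3,97])))
    print('z,dmin,dmax',np.round(b,3).tolist()); print('rect',cv2.minAreaRect((q*1000).astype(np.float32)),'N',len(q))
E
python3 - <<'E'
from look import *
edge('side3')
E
python3 plan.py 42 60 2
```

```text
z,dmin,dmax [[0.01, -0.033, 0.207], [0.02, -0.033, 0.028], [0.03, -0.033, 0.036], [0.04, -0.048, 0.042], [0.05, 0.014, 0.053], [0.06, 0.023, 0.061], [0.07, 0.031, 0.068], [0.08, 0.039, 0.079], [0.09, 0.048, 0.087], [0.1, 0.056, 0.093], [0.11, 0.064, 0.104], [0.12, 0.072, 0.111], [0.13, 0.081, 0.12], [0.14, 0.091, 0.128], [0.15, 0.099, 0.133], [0.16, 0.106, 0.124]]
rect ((196.8879852294922, 197.68344116210938), (570.5787353515625, 234.36717224121094), 55.928375244140625) N 1478
tcp d,l,z [ 0.1126 -0.0041  0.1535] phi 36.6 q [ 0.35   0.604  1.875 -1.071  0.68   2.028] F [-1.   1.1 -1.5] gap 0.631 t 6.75
padtip- [ 0.1243 -0.0022  0.132 ]
back- [0.1401 0.0004 0.1325]
[[-0.0008, -0.0043, -0.001, -1.98, -0.49, 0.7, np.float64(0.28)], [-0.0012, -0.0058, -0.0006, -2.0, -0.59, 0.71, np.float64(0.3)], [-0.0013, -0.0058, -0.0006, -2.0, -0.62, 0.69, np.float64(0.33)], [-0.0009, -0.0058, -0.0006, -2.0, 0.0, -0.0, np.float64(0.35)], [-0.0009, -0.006, 0.0003, 0.0, 0.0, 0.0, np.float64(0.38)], [-0.0009, -0.006, 0.0006, 0.0, 0.0, 0.0, np.float64(0.4)], [-0.0008, -0.006, 0.0008, 0.0, 0.0, 0.0, np.float64(0.43)], [-0.0008, -0.006, 0.001, 0.0, 0.0, 0.0, np.float64(0.45)], [-0.0008, -0.0059, 0.0013, 0.0, 0.0, 0.0, np.float64(0.48)], [-0.0007, -0.0059, 0.0015, 0.0, 0.0, 0.0, np.float64(0.5)]]
[0.50142086 0.17119654 0.11253469] 0.08778595103752698
```

Request:
drive_tool([
  [-0.001, -0.005, -0.001, -2, -0.49, 0.7, 0.28],
  [-0.0012, -0.0058, -0.0006, -2, -0.59, 0.71, 0.3],
  [-0.0013, -0.0058, -0.0006, -2, -0.62, 0.69, 0.33],
  [-0.0009, -0.0058, -0.0006, -2, 0, 0, 0.35],
  [-0.0009, -0.006, 0.0003, 0, 0, 0, 0.38],
  [-0.0009, -0.006, 0.0006, 0, 0, 0, 0.4],
  [-0.0008, -0.006, 0.0008, 0, 0, 0, 0.43],
  [-0.0008, -0.006, 0.001, 0, 0, 0, 0.45],
  [-0.0008, -0.0059, 0.0013, 0, 0, 0, 0.48],
  [-0.0007, -0.0059, 0.0015, 0, 0, 0, 0.5],
])

```text
t: 7.75
tcp_pos: [0.5015, 0.1709, 0.113]
tool_rot: [0.865, 0.324, 0.134, 0.358]
force: [-0.2, -0.1, -1.8]
finger_gap: 0.748
gripper_force: 0.6
```

```bash
python3 - <<'E'
from look import *
edge('side4')
E
python3 plan.py 62 78 2
```

```text
z,dmin,dmax [[0.01, -0.033, 0.205], [0.02, -0.033, 0.044], [0.03, -0.033, 0.061], [0.04, -0.047, 0.077], [0.05, 0.035, 0.096], [0.06, 0.053, 0.112], [0.07, 0.069, 0.133], [0.08, 0.086, 0.149], [0.09, 0.103, 0.167], [0.1, 0.123, 0.175], [0.11, 0.138, 0.171], [0.12, 0.154, 0.167]]
rect ((78.10514831542969, 28.958961486816406), (232.95240783691406, 126.95496368408203), 18.73484992980957) N 1427
tcp d,l,z [ 0.1538 -0.0057  0.112 ] phi 44.3 q [ 0.487  0.732  1.918 -1.297  0.796  2.442] F [-0.3  0.1 -1.9] gap 0.753 t 7.8
padtip- [ 0.1624 -0.0038  0.0891]
back- [ 0.178  -0.0005  0.0873]
[[-0.0001, -0.0058, 0.0013, -0.07, -0.02, 0.05, np.float64(0.5)], [-0.0006, -0.0063, 0.0017, 0.0, 0.0, 0.0, np.float64(0.5)], [-0.0006, -0.0062, 0.0019, 0.0, 0.0, 0.0, np.float64(0.5)], [-0.0005, -0.0061, 0.0021, 0.0, 0.0, 0.0, np.float64(0.5)], [-0.0005, -0.006, 0.0023, 0.0, 0.0, 0.0, np.float64(0.5)], [-0.0004, -0.0059, 0.0025, 0.0, 0.0, 0.0, np.float64(0.5)], [-0.0004, -0.0058, 0.0027, 0.0, 0.0, 0.0, np.float64(0.5)], [-0.0004, -0.0057, 0.0029, 0.0, 0.0, 0.0, np.float64(0.5)], [-0.0003, -0.0056, 0.0031, 0.0, 0.0, 0.0, np.float64(0.5)]]
[0.48268818 0.18599482 0.05965836] 0.034909626834945515
```

Request:
drive_tool([
  [-0.0005, -0.0062, 0.0014, 0, 0, 0, 0.5],
  [-0.0006, -0.0063, 0.0017, 0, 0, 0, 0.5],
  [-0.0006, -0.0062, 0.0019, 0, 0, 0, 0.5],
  [-0.0005, -0.0061, 0.0021, 0, 0, 0, 0.5],
  [-0.0005, -0.006, 0.0023, 0, 0, 0, 0.5],
  [-0.0004, -0.0059, 0.0025, 0, 0, 0, 0.5],
  [-0.0004, -0.0058, 0.0027, 0, 0, 0, 0.5],
  [-0.0004, -0.0057, 0.0029, 0, 0, 0, 0.5],
  [-0.0003, -0.0056, 0.0031, 0, 0, 0, 0.5],
])

```text
t: 8.7
tcp_pos: [0.4829, 0.1859, 0.0601]
tool_rot: [0.865, 0.324, 0.134, 0.358]
force: [0.6, 0.7, -1.5]
finger_gap: 0.75
gripper_force: 0.6
```

```bash
python3 - <<'E'
from look import *
edge('side5')
s=pickle.load(open('pics/side5.pkl','rb'))
cv2.imwrite('pics/side5c.png',cv2.resize(s['image'][150:310,320:490,::-1],None,fx=3.7,fy=3.7,interpolation=2))
E
python3 plan.py 79 87 1
```

```text
z,dmin,dmax [[0.01, -0.007, 0.206], [0.02, -0.026, 0.099], [0.03, 0.01, 0.146], [0.04, -0.045, 0.187], [0.05, 0.087, 0.195], [0.06, 0.129, 0.194], [0.07, 0.17, 0.194]]
rect ((79.61662292480469, 36.36614227294922), (256.8056640625, 66.38483428955078), 1.5769946575164795) N 1377
tcp d,l,z [ 0.1774 -0.0048  0.0592] phi 44.3 q [ 0.534  0.842  1.93  -1.377  0.786  2.615] F [-0.3 -0.6 -2.7] gap 0.752 t 8.75
padtip- [ 0.1861 -0.0029  0.0362]
back- [0.2016 0.0004 0.0345]
[[0.0001, -0.0024, 0.0014, -0.06, -0.02, 0.06, np.float64(0.5)], [-0.0001, -0.0027, 0.0017, 0.0, 0.0, 0.0, np.float64(0.5)], [-0.0001, -0.0027, 0.0017, 0.0, 0.0, 0.0, np.float64(0.5)], [-0.0001, -0.0027, 0.0018, 0.0, 0.0, 0.0, np.float64(0.5)], [-0.0001, -0.0026, 0.0018, 0.0, 0.0, 0.0, np.float64(0.5)], [-0.0001, -0.0026, 0.0019, 0.0, 0.0, 0.0, np.float64(0.5)], [-0.0001, -0.0026, 0.0019, 0.0, 0.0, 0.0, np.float64(0.5)], [-0.0001, -0.0025, 0.002, 0.0, 0.0, 0.0, np.float64(0.5)], [-0.0, -0.0025, 0.002, 0.0, 0.0, 0.0, np.float64(0.5)]]
[0.47872065 0.18932566 0.0314092 ] 0.006660464536752699
```

View pics/side5c.png

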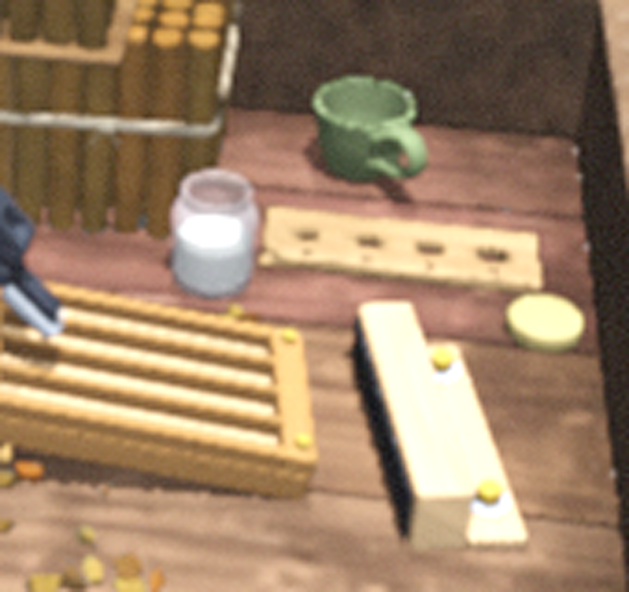

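Mould is nearly down with grooves up. Its foot end is at (305,380) in the crop and the stop's rubber face runs (360,340)-(410,530), still clear.

Request:
drive_tool([
  [0, -0.0026, 0.0015, 0, 0, 0, 0.5],
  [-0.0001, -0.0027, 0.0017, 0, 0, 0, 0.5],
  [-0.0001, -0.0027, 0.0017, 0, 0, 0, 0.5],
  [-0.0001, -0.0027, 0.0018, 0, 0, 0, 0.5],
  [-0.0001, -0.0026, 0.0018, 0, 0, 0, 0.5],
  [-0.0001, -0.0026, 0.0019, 0, 0, 0, 0.5],
  [-0.0001, -0.0026, 0.0019, 0, 0, 0, 0.5],
  [0, 0, 0, 0, 0, 0, 0.5],
])

```text
t: 9.55
tcp_pos: [0.4796, 0.1887, 0.0384]
tool_rot: [0.865, 0.324, 0.134, 0.358]
force: [-1.5, 0.1, -2.4]
finger_gap: 0.751
gripper_force: 0.7
```

```bash
cat >> look.py <<'E'
def lying(tag,views=('side','top')):
    for v in views:
        s=snap(manip,v,tag+v); Q=dlz(cloud(s))
        k=(Q[:,2]>.026)&(Q[:,2]<.05)&(Q[:,0]>-.026)&(Q[:,0]<.26)&(abs(Q[:,1])<.08); q=Q[k]
        A=np.c_[q[:,:2],np.ones(len(q))]
        for _ in range(4):
            c=np.linalg.lstsq(A,q[:,2],rcond=None)[0]; r=q[:,2]-A@c; m=r>-.002; A2=abs(r)<.004; A,q=A[A2],q[A2]
        print(v,len(q),'tilt deg',np.degrees(c[:2]).round(2),'z at foot/top',(c@[.015,0,1]).round(4),(c@[.2,0,1]).round(4),'rect',cv2.minAreaRect((q[:,:2]*1000).astype(np.float32)))
E
python3 - <<'E'
from look import *
pose(manip); lying('a')
E
```

```text
tcp d,l,z [ 0.1813 -0.0043  0.0384] phi 44.4 q [ 0.542  0.886  1.928 -1.412  0.782  2.676] F [-1.5  0.1 -2.4] gap 0.751 t 9.55
padtip- [ 0.19   -0.0025  0.0154]
back- [0.2056 0.0008 0.0137]
side 1760 tilt deg [2.4  0.06] z at foot/top 0.0312 0.039 rect ((115.95341491699219, -0.9392852783203125), (117.52771759033203, 286.49468994140625), 87.63833618164062)
top 788 tilt deg [ 1.74 -0.03] z at foot/top 0.0315 0.0371 rect ((89.41651153564453, 7.144222259521484), (122.73828125, 228.13265991210938), 89.9827880859375)
```

Request:
drive_tool([
  [0, -0.0014, 0.0014, 0, 0, 0, 0.5],
  [0, -0.0014, 0.0014, 0, 0, 0, 0.5],
  [0, -0.0014, 0.0014, 0, 0, 0, 0.5],
  [0, -0.001, 0.001, 0, 0, 0, 0.5],
  [0, 0, 0, 0, 0, 0, 0.5],
])

```text
t: 10.15
tcp_pos: [0.4798, 0.1887, 0.0326]
tool_rot: [0.865, 0.324, 0.135, 0.359]
force: [-3.1, 2.3, 6.1]
finger_gap: 0.751
gripper_force: 4.3
```

Request:
drive_tool([
  [0, -0.0014, -0.0016, 0, 0, 0, 0.5],
  [0, -0.0014, -0.0015, 0, 0, 0, 0.5],
  [0, -0.0014, -0.0014, 0, 0, 0, 0.5],
  [0, -0.0014, -0.0014, 0, 0, 0, 0.5],
  [0, -0.0014, -0.0014, 0, 0, 0, 0.5],
  [0, -0.0014, -0.0014, 0, 0, 0, 0.5],
  [0, -0.0014, -0.0014, 0, 0, 0, 0.5],
  [0, -0.0014, -0.0014, 0, 0, 0, 0.5],
  [0, 0, 0, 0, 0, 0, 0.5],
])

```text
t: 11.05
tcp_pos: [0.4696, 0.2006, 0.0325]
tool_rot: [0.865, 0.324, 0.135, 0.359]
force: [1.7, -2.7, 5.6]
finger_gap: 0.748
gripper_force: 3.0
```

```bash
python3 - <<'E'
from look import *
pose(manip); lying('b')
E
```

```text
tcp d,l,z [ 0.1965 -0.0008  0.0325] phi 44.5 q [ 0.576  0.9    1.923 -1.393  0.794  2.693] F [ 1.7 -2.7  5.6] gap 0.748 t 11.05
padtip- [0.2051 0.0011 0.0095]
back- [0.2207 0.0044 0.0077]
side 1937 tilt deg [0.08 0.11] z at foot/top 0.0299 0.0301 rect ((116.539794921875, 0.2655029296875), (116.32510375976562, 286.7259521484375), 88.74073791503906)
top 1250 tilt deg [-0.01  0.1 ] z at foot/top 0.0303 0.0303 rect ((89.9195556640625, 3.3678207397460938), (120.1357192993164, 234.88916015625), 87.53422546386719)
```

Request:
drive_tool([
  [0, -0.001, -0.004, 0, 0, 0, 0.5],
  [0, 0, -0.01, 0, 0, 0, 0.5],
  [0, 0, -0.015, 0, 0, 0, 0.5],
  [0, 0, -0.02, 0, 0, 0, 0.5],
  [0, 0, -0.02, 0, 0, 0, 0.5],
  [0, 0, -0.02, 0, 0, 0, 0.5],
  [0, 0, -0.02, 0, 0, 0, 0.5],
  [0, 0, 0, 0, 0, 0, 0.5],
])

```text
t: 11.95
tcp_pos: [0.4172, 0.2618, 0.1093]
tool_rot: [0.865, 0.325, 0.136, 0.357]
force: [0.3, 0.5, 0.0]
finger_gap: 0.748
gripper_force: 0.0
```

```bash
cat > meas.py <<'E'
from look import *
def rectd(q): 
    r=cv2.minAreaRect((q[:,:2]*1000).astype(np.float32)); return r
def go(tag,dlo=-.024,views=('side','top')):
    T,Rm,_=pose(manip)
    for v in views:
        s=snap(manip,v,tag+v); Q=dlz(cloud(s))
        m=(Q[:,2]>.026)&(Q[:,2]<.034)&(Q[:,0]>dlo)&(Q[:,0]<.23)&(abs(Q[:,1])<.09)
        print(v,'mould',m.sum(),rectd(Q[m]))
        m=(Q[:,2]>.036)&(Q[:,2]<.045)&(Q[:,0]<-.015)&(Q[:,0]>-.07)&(abs(Q[:,1])<.12)
        q=Q[m]; print(v,'stop',m.sum(),rectd(q))
        # face edge fit
        b=[(l,np.percentile(q[abs(q[:,1]-l)<.006,0],96)) for l in np.arange(-.07,.061,.01) if (abs(q[:,1]-l)<.006).sum()>5]
        b=np.array(b); c=np.polyfit(b[:,0],b[:,1],1); print('  face d=%.4f + %.3f l, l range %s'%(c[1],c[0],np.percentile(q[:,1],[.5,99.5]).round(4)))
E
python3 - <<'E'
from meas import *
go('c')
s=pickle.load(open('pics/ctop.pkl','rb')); cv2.imwrite('pics/ctopc.png',cv2.resize(s['image'][70:270,230:460,::-1],None,fx=3,fy=3,interpolation=2))
E
```

```text
tcp d,l,z [0.2751 0.0165 0.1093] phi 44.3 q [ 0.741  0.743  1.892 -1.105  0.91   2.486] F [0.3 0.5 0. ] gap 0.748 t 11.95
padtip- [0.2838 0.0184 0.0863]
back- [0.2994 0.0217 0.0845]
side mould 2050 ((90.0082778930664, 0.9705085754394531), (116.73074340820312, 228.76182556152344), 89.57784271240234)
side stop 844 ((-45.243316650390625, -9.421432495117188), (161.08607482910156, 33.16905212402344), 85.6363296508789)
  face d=-0.0306 + 0.082 l, l range [-0.0886  0.0696]
top mould 1335 ((90.87393951416016, 2.0128021240234375), (115.6297836303711, 231.62249755859375), 88.26984405517578)
top stop 707 ((-43.115753173828125, -8.085342407226562), (160.22682189941406, 33.81745147705078), 85.5888442993164)
  face d=-0.0290 + 0.083 l, l range [-0.0867  0.0711]
```

View pics/ctopc.png

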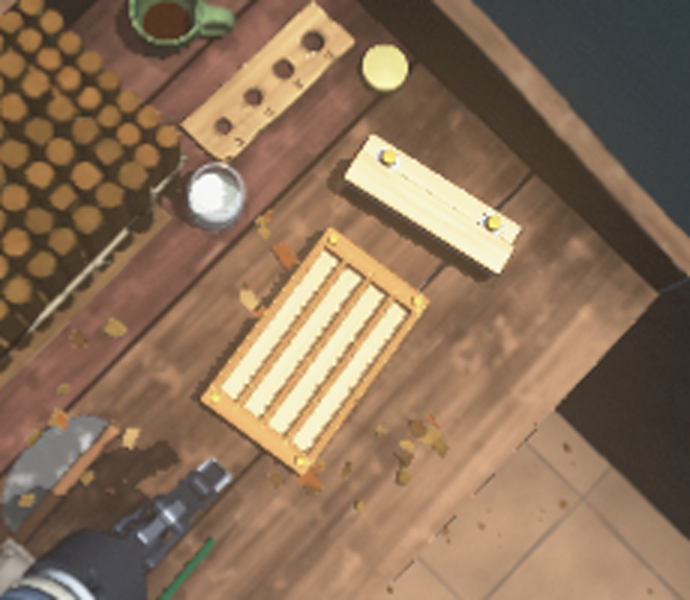

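Top crop: mould lies flat with its corners at (330,230), (425,300), (300,470) and (205,400). The stop's face runs (345,178)-(500,272), pencil end at (212,540), bystanders unmoved.

```bash
python3 - <<'E'
from meas import *
for v in('side','top'):
    s=pickle.load(open(f'pics/c{v}.pkl','rb')); P=cloud(s); Q=dlz(P)
    m=(Q[:,2]>.026)&(Q[:,2]<.033)&(Q[:,0]>-.01)&(Q[:,0]<.23)&(abs(Q[:,1])<.07); q=Q[m]
    print(v,rectd(q),'d',np.percentile(q[:,0],[.5,99.5]).round(4),'l',np.percentile(q[:,1],[.5,99.5]).round(4))
    im=s['image'].astype(int).reshape(-1,3); Pf=P.reshape(-1,3); f=np.isfinite(Pf[:,0]); im=im[f]
    g=(im[:,1]>im[:,0]+25)&(im[:,1]>im[:,2]+10)&(Q[:,2]<.03)&(Q[:,0]>.2)&(abs(Q[:,1])<.1)
    if g.sum(): print('pencil d',Q[g,0].min().round(3),Q[g,0].max().round(3),'l',Q[g,1].min().round(3),Q[g,1].max().round(3))
p=fit(); T,Rm,_=pose(manip)
n=np.r_[R.from_euler('z',57.5,degrees=True).apply([1,0,0])[:2],0]
for sg in(1,-1):
    y=n*sg; z=np.array([0,0,-1.]); Rn=np.c_[np.cross(y,z),y,z]
    w=np.r_[O+.224*DD+.004*YD,.10]; rv=np.degrees(R.from_matrix(Rm.T@Rn).as_rotvec())
    print(sg,'rot',rv.round(2),'shift world',(w-T).round(4),'shift tool',(Rm.T@(w-T)).round(4),'ik',[ (a.round(2),b) for a,b in [ik(w,Rn,manip.sense()['q'],p)]])
E
```

```text
side ((108.4509506225586, 0.7762565612792969), (192.22683715820312, 115.56758117675781), 0.606765627861023) d [0.0131 0.2034] l [-0.0554  0.0564]
pencil d 0.292 0.38 l -0.028 -0.016
top ((110.04629516601562, 1.1453781127929688), (190.065673828125, 109.85331726074219), 0.43235278129577637) d [0.0156 0.2047] l [-0.0536  0.056 ]
pencil d 0.295 0.381 l -0.026 -0.015
tcp d,l,z [0.2738 0.0154 0.108 ] phi 44.3 q [ 0.738  0.745  1.893 -1.107  0.91   2.487] F [-0.5 -0.4  0.2] gap 0.75 t 12.05
padtip- [0.2824 0.0172 0.085 ]
back- [0.298  0.0205 0.0833]
1 rot [  31.08   41.39 -100.2 ] shift world [ 0.0329 -0.039  -0.008 ] shift tool [-0.0009  0.0305  0.0417] ik [(array([ 0.23,  0.6 ,  1.86, -0.  ,  0.68, -0.77]), np.float64(1.2490009027033011e-15))]
-1 rot [ 38.41 -28.84  69.57] shift world [ 0.0329 -0.039  -0.008 ] shift tool [-0.0009  0.0305  0.0417] ik [(array([ 0.23,  0.6 ,  1.86, -0.  ,  0.68,  2.37]), np.float64(9.198359453053102e-12))]
```

Request:
drive_tool([
  [0, 0, 0, 3.2, -2.4, 5.8, 0.5],
  [0, 0, 0, 3.2, -2.4, 5.8, 0.5],
  [0, 0, 0, 3.2, -2.4, 5.8, 0.5],
  [0, 0, 0, 3.2, -2.4, 5.8, 0.5],
  [0, 0, 0, 3.2, -2.4, 5.8, 0.5],
  [0, 0, 0, 3.2, -2.4, 5.8, 0.5],
  [0, 0, 0, 3.2, -2.4, 5.8, 0.5],
  [0, 0, 0, 3.2, -2.4, 5.8, 0.5],
  [0, 0, 0, 3.2, -2.4, 5.8, 0.5],
  [0, 0, 0, 3.2, -2.4, 5.8, 0.5],
])

```text
t: 13.05
tcp_pos: [0.4182, 0.2587, 0.1072]
tool_rot: [0.98, -0.184, 0.024, 0.065]
force: [-0.2, -1.3, -0.1]
finger_gap: 0.748
gripper_force: 0.0
```

Request:
drive_tool([
  [0, 0, 0, 3.2, -2.4, 5.8, 0.5],
  [0, 0, 0, 3.2, -2.4, 5.8, 0.5],
  [0, 0, 0, 0, 0, 0, 0.5],
])

```text
t: 13.35
tcp_pos: [0.4179, 0.2572, 0.1072]
tool_rot: [0.959, -0.283, -0.0, 0.001]
force: [0.5, -1.4, 0.1]
finger_gap: 0.751
gripper_force: 0.0
```

```bash
python3 - <<'E'
from meas import *
T,Rm,_=pose(manip)
y=-R.from_euler('z',57.5,degrees=True).apply([1,0,0]); z=np.array([0,0,-1.]); Rn=np.c_[np.cross(y,z),y,z]
print(np.degrees(R.from_matrix(Rm.T@Rn).as_rotvec()).round(2))
w=np.r_[O+.224*DD+.002*YD,.10]; print((Rm.T@(w-T)).round(4))
print(Rn.round(3).tolist())
E
```

```text
tcp d,l,z [0.2718 0.0133 0.1072] phi 0.0 q [ 0.325  0.579  1.884 -0.003  0.681  2.471] F [ 0.5 -1.4  0.1] gap 0.751 t 13.35
padtip- [0.2734 0.0357 0.0972]
back- [0.2743 0.0482 0.1071]
[ 0.15 -0.01 -0.35]
[0.0469 0.0147 0.0073]
[[0.843, -0.537, 0.0], [-0.537, -0.843, 0.0], [0.0, -0.0, -1.0]]
```

Request:
drive_tool([
  [0.0157, 0.0049, 0, 0, 0, 0, 0.5],
  [0.0157, 0.0049, 0, 0, 0, -0.35, 0.5],
  [0.0157, 0.0049, 0, 0, 0, 0, 0.5],
  [0, 0, 0.03, 0, 0, 0, 0.5],
  [0, 0, 0.03, 0, 0, 0, 0.5],
  [0, 0, 0.02, 0, 0, 0, 0.5],
  [0, 0, 0.007, 0, 0, 0, 0.5],
  [0, 0, 0, 0, 0, 0, 0.5],
])

```text
t: 14.15
tcp_pos: [0.4492, 0.2215, 0.0199]
tool_rot: [0.961, -0.277, -0.0, 0.002]
force: [-0.9, 0.6, -0.2]
finger_gap: 0.75
gripper_force: 0.0
```

Request:
drive_tool([
  [0.004, 0, 0, 0, 0, 0, 0.5],
  [0.004, 0, 0, 0, 0, 0, 0.5],
  [0.004, 0, 0, 0, 0, 0, 0.5],
  [0.004, 0, 0, 0, 0, 0, 0.5],
  [0.004, 0, 0, 0, 0, 0, 0.5],
  [0.004, 0, 0, 0, 0, 0, 0.5],
  [0.004, 0, 0, 0, 0, 0, 0.5],
  [0.004, 0, 0, 0, 0, 0, 0.5],
  [0.004, 0, 0, 0, 0, 0, 0.5],
  [0, 0, 0, 0, 0, 0, 0.5],
])

```text
t: 15.15
tcp_pos: [0.4817, 0.2021, 0.0212]
tool_rot: [0.961, -0.278, 0.002, 0.0]
force: [-0.6, 0.2, 0.0]
finger_gap: 0.748
gripper_force: 0.1
```

```bash
cat >> meas.py <<'E'
def stopframe(tag):
    # coordinates in the stop's frame: e=distance from rubber face, m=along the face
    T,Rm,_=pose(manip); a=np.radians(4.5); c=np.array([-.0295-.0007,-.009])
    for v in('side','top'):
        s=snap(manip,v,tag+v); Q=dlz(cloud(s)); q=Q[:,:2]-c
        e=np.cos(a)*q[:,0]-np.sin(a)*q[:,1]; m=np.sin(a)*q[:,0]+np.cos(a)*q[:,1]
        k=(Q[:,2]>.026)&(Q[:,2]<.033)&(e>.005)&(e<.25)&(abs(m)<.1)
        print(v,'mould top e',np.percentile(e[k],[.5,99.5]).round(4),'m',np.percentile(m[k],[.5,99.5]).round(4),cv2.minAreaRect((np.c_[e[k],m[k]]*1000).astype(np.float32)))
        k=(Q[:,2]>.036)&(Q[:,2]<.045)&(e<.02)&(e>-.05)&(abs(m)<.1)
        print('   stop e',np.percentile(e[k],[1,98]).round(4),'m',np.percentile(m[k],[.5,99.5]).round(4))
        for lo in (-.05,-.02,.01,.04):
            k=(abs(m-lo)<.01)&(Q[:,2]>.02)&(Q[:,2]<.033)&(e>-.01)&(e<.1); print('   foot e at m',lo,np.percentile(e[k],2).round(4),end='')
            k=(abs(m-lo)<.01)&(Q[:,2]>.026)&(Q[:,2]<.033)&(e>.15)&(e<.26); print('  top end',np.percentile(e[k],98).round(4) if k.any() else None)
E
python3 -c "
from meas import *
stopframe('d')"
```

```text
tcp d,l,z [0.1877 0.0077 0.0212] phi 0.2 q [ 0.184  0.764  1.839 -0.004  0.536  2.321] F [-0.6  0.2  0. ] gap 0.748 t 15.15
padtip- [0.1895 0.0301 0.0113]
back- [0.1906 0.0426 0.0213]
side mould top e [0.0138 0.2186] m [-0.0302  0.0831] ((118.96446990966797, 27.034053802490234), (212.33987426757812, 116.57860565185547), 1.0994961261749268)
   stop e [-0.0307 -0.0004] m [-0.0809  0.0777]
   foot e at m -0.05 0.0004  top end None
   foot e at m -0.02 0.0009  top end 0.2199
   foot e at m 0.01 0.0007  top end 0.2036
   foot e at m 0.04 0.0005  top end 0.2006
top mould top e [0.0153 0.1579] m [-0.0286  0.0823] ((89.19001007080078, 26.790771484375), (147.7979736328125, 110.15992736816406), 1.1395272016525269)
   stop e [-0.0296  0.0024] m [-0.0788  0.0787]
   foot e at m -0.05 0.0003  top end None
   foot e at m -0.02 0.0029  top end None
   foot e at m 0.01 0.0025  top end None
   foot e at m 0.04 0.0023  top end None
```

Request:
drive_tool([
  [0.003, 0, 0, 0, 0, 0, 0.5],
  [0.003, 0, 0, 0, 0, 0, 0.5],
  [0.003, 0, 0, 0, 0, 0, 0.5],
  [0.002, 0, 0, 0, 0, 0, 0.5],
  [0.002, 0, 0, 0, 0, 0, 0.5],
  [0, 0, 0, 0, 0, 0, 0.5],
])

```text
t: 15.85
tcp_pos: [0.4919, 0.1953, 0.0212]
tool_rot: [0.961, -0.278, 0.001, 0.0]
force: [-1.4, 0.8, -0.9]
finger_gap: 0.753
gripper_force: 0.4
```

Request:
drive_tool([
  [0.001, 0, 0, 0, 0, 0, 0.5],
  [0.001, 0, 0, 0, 0, 0, 0.5],
  [0, 0, 0, 0, 0, 0, 0.5],
])

```text
t: 16.15
tcp_pos: [0.492, 0.1952, 0.0213]
tool_rot: [0.961, -0.278, -0.0, 0.0]
force: [-3.9, 6.1, 1.0]
finger_gap: 0.749
gripper_force: 3.0
```

```bash
python3 -c "
from meas import *
stopframe('e')"
```

```text
tcp d,l,z [0.1754 0.0084 0.0213] phi -0.0 q [ 1.670e-01  7.680e-01  1.819e+00 -1.000e-03  5.560e-01  2.301e+00] F [-3.9  6.1  1. ] gap 0.749 t 16.15
padtip- [0.1772 0.0308 0.0113]
back- [0.1783 0.0432 0.0213]
side mould top e [0.0055 0.2081] m [-0.0275  0.0846] ((109.4802474975586, 28.43618392944336), (115.13803100585938, 209.11178588867188), 89.78260040283203)
   stop e [-0.0305  0.0009] m [-0.0808  0.0781]
   foot e at m -0.05 0.0003  top end None
   foot e at m -0.02 0.0012  top end 0.2081
   foot e at m 0.01 0.0011  top end 0.1904
   foot e at m 0.04 0.0006  top end 0.1884
top mould top e [0.0052 0.1372] m [-0.0257  0.0839] ((72.64686584472656, 29.09642791748047), (109.94634246826172, 135.37484741210938), 89.85067749023438)
   stop e [-0.0288  0.0031] m [-0.079  0.079]
   foot e at m -0.05 0.002  top end None
   foot e at m -0.02 0.0033  top end None
   foot e at m 0.01 0.0029  top end None
   foot e at m 0.04 0.0032  top end None
```

Request:
drive_tool([
  [0.001, 0, 0, 0, 0, 0, 0.5],
  [0.001, 0, 0, 0, 0, 0, 0.5],
  [0, 0, 0, 0, 0, 0, 0.5],
  [-0.004, 0, 0, 0, 0, 0, 0.5],
  [-0.012, 0, 0, 0, 0, 0, 0.5],
  [-0.02, 0, 0, 0, 0, 0, 0.5],
  [0, 0, -0.03, 0, 0, 0, 0.5],
  [0, 0, -0.05, 0, 0, 0, 0.5],
  [0, 0, -0.05, 0, 0, 0, 0.5],
  [-0.03, 0, -0.03, 0, 0, 0, 0.5],
])

```text
t: 17.25
tcp_pos: [0.4424, 0.229, 0.1847]
tool_rot: [0.96, -0.279, 0.005, -0.002]
force: [0.4, 0.5, 0.7]
finger_gap: 0.756
gripper_force: 0.0
```

```bash
python3 -c "
from meas import *
stopframe('f')
s=pickle.load(open('pics/ftop.pkl','rb')); cv2.imwrite('pics/ftopc.png',cv2.resize(s['image'][70:270,230:460,::-1],None,fx=3,fy=3,interpolation=2))"
```

```text
tcp d,l,z [0.2353 0.0056 0.1847] phi 0.5 q [ 0.254  0.446  1.815 -0.003  0.871  2.392] F [0.4 0.5 0.7] gap 0.756 t 17.25
padtip- [0.237  0.0281 0.1748]
back- [0.2381 0.0404 0.1849]
side mould top e [0.0055 0.1927] m [-0.0278  0.0847] ((99.0921401977539, 27.69715118408203), (188.9172821044922, 115.65045928955078), 0.5121139883995056)
   stop e [-0.0305  0.0015] m [-0.0798  0.0771]
   foot e at m -0.05 0.0003  top end None
   foot e at m -0.02 0.0015  top end 0.1927
   foot e at m 0.01 0.0021  top end 0.1917
   foot e at m 0.04 0.0011  top end 0.1925
top mould top e [0.0053 0.1925] m [-0.0258  0.0838] ((99.3543472290039, 28.95071792602539), (110.14729309082031, 188.89686584472656), 89.83785247802734)
   stop e [-0.0292  0.0028] m [-0.079   0.0789]
   foot e at m -0.05 0.0023  top end None
   foot e at m -0.02 0.003  top end None
   foot e at m 0.01 0.0032  top end None
   foot e at m 0.04 0.0033  top end 0.1567
```

View pics/ftopc.png

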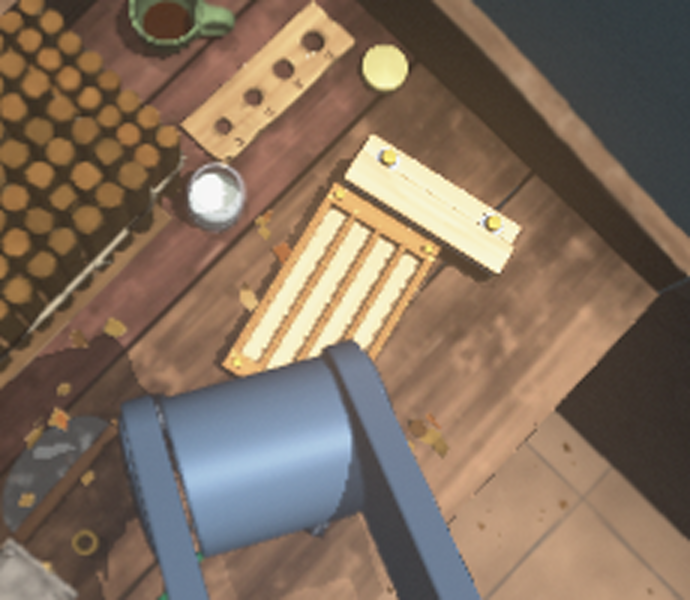

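Top crop: the mould's foot end (338,185)-(438,250) lies flush and square on the stop's rubber face, about 28 mm off its middle (limit 40 mm). The jar is untouched and the arm is clear.

```bash
python3 -c "
from station import manip
print(manip.sign_off())"
```

```text
the job is handed in; nothing more can be done
None
```

I tipped the mould over with the fingers supporting it all the way down, laid it flat with the grooves up and pushed it against the stop. I measured it flush to within about 2 mm, square within about 0.5° and about 28 mm off the stop's middle (limit 40 mm); the job is handed in, but no verdict came back.

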